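# Find the dry carving blank by weight and wedge it in the bench hook

### The job

Three stacks lie on the plywood board, each with a light wood carving blank on top of a darker board; the three blanks look alike, but only one is dry and it weighs only about half as much as the two damp ones. Heft the blanks to find the dry one, lay it flat and lengthwise along the middle of the grey bench hook, between the red stop and the sliding dog, and push the dog up by its yellow post until the blank is held snugly between dog and stop. The damp blanks must finish lying on their stacks as they were; leave the darker boards and the mallet, gouge and jar where they are.

Things in the scene. Friction and masses are not known exactly. Their poses are not given: they have to be found in the camera images.
- hook: bench hook fixed to the bench: grey base board 340 (x) x 150 (y) x 18 mm, origin at the centre of its underside, x along its length pointing from the dog to the red stop, z up. The red stop bar (25 x 130 mm, 22 mm high above the base) stands at the far end; it turns a little from start to start and can be left or right of the rack board
- stop_face (a point): middle of the red stop's inner face, the one the blank's end butts against: 145 mm from the hook's origin along hook x, 29 mm above the bench
- dog (a joint): travel in m of the sliding dog along hook x towards the red stop; 0 = drawn right back (250 mm free between dog and stop), at most 0.085; with a 180 mm blank tight between the two it reads 0.070. It slides stiffly (about 3 N) and stays where left
- dog_post (a point): centre of the top of the dog's yellow grip post, 78.7 mm above the bench; the post is 24 x 24 mm and 36 mm tall and stands on the dog's black jaw (24 mm along x, 100 mm across, 24 mm high, resting on the base)
- dog_face (a point): middle of the dog's jaw face that meets the blank, 12 mm along hook x from the post's axis, 31 mm above the bench
- rack: plywood rack board 220 (x) x 370 (y) x 12 mm fixed to the bench, carrying three stacks of two boards in a row along its y, 120 mm apart, boards lengthwise along its x. Origin: centre of its underside
- mallet: round carver's mallet standing on its head, 195 mm tall, head 86 mm across; origin at its underside. A bystander
- gouge: carving gouge lying on the bench, 185 mm long, wooden handle; origin near its middle at the underside. A bystander
- wax_jar: amber jar with steel lid, 64 mm across, 75 mm tall; origin at its underside. A bystander
- blank_a: a light wood carving blank, a plain board 180 x 64 x 34 mm, lying on top of one of the three stacks (its underside 46 mm above the bench). Origin: centre of its underside; x along its 180 mm length, y across its 64 mm width, z up. Looks like the other two; one of the three is dry (about 200 g), two are damp (about 420 g)
- blank_b: a light wood carving blank, a plain board 180 x 64 x 34 mm, lying on top of one of the three stacks (its underside 46 mm above the bench). Origin: centre of its underside; x along its 180 mm length, y across its 64 mm width, z up. Looks like the other two; one of the three is dry (about 200 g), two are damp (about 420 g)
- blank_c: a light wood carving blank, a plain board 180 x 64 x 34 mm, lying on top of one of the three stacks (its underside 46 mm above the bench). Origin: centre of its underside; x along its 180 mm length, y across its 64 mm width, z up. Looks like the other two; one of the three is dry (about 200 g), two are damp (about 420 g)
- lower_a: a darker brown board of the same 180 x 64 x 34 mm, the lower one of a stack of two, loose on the plywood rack board. Origin: centre of its underside; x along its length, z up. Stays where it is
- lower_b: a darker brown board of the same 180 x 64 x 34 mm, the lower one of a stack of two, loose on the plywood rack board. Origin: centre of its underside; x along its length, z up. Stays where it is
- lower_c: a darker brown board of the same 180 x 64 x 34 mm, the lower one of a stack of two, loose on the plywood rack board. Origin: centre of its underside; x along its length, z up. Stays where it is
Things that resemble listed ones, but are neither listed nor needed, are in the scene too. What is shaped like the blank_a but pink or purple is not meant.

How it is judged:
At the end, for the whole second after the job is handed in: One blank, the dry one, at rest flat on the hook, within 25 mm of its middle line, square to 0.05 rad, 2.5 mm of the stop; dog joint above 0.0675. The other two, each weighing over 2.9 N, flat, at rest, within 25 mm of their start, 0.25 rad of the rack; darker boards within 30 mm (((x of blank_a in the frame of hook between 0.0525 and 0.0575 m and y of blank_a in the frame of hook between -0.025 and 0.025 m and z of blank_a in the frame of hook between 0.014 and 0.022 m and angle between the x axis of blank_a and the x axis of hook, either way round below 0.05 rad and angle between the z axis of blank_a and the z axis of hook, either way round below 0.05 rad and distance of each of blank_b, blank_c from where it was at the start of the episode below 0.025 m and angle between the z axis of each of blank_b, blank_c and the z axis of rack, either way round below 0.06 rad and angle between the x axis of each of blank_b, blank_c and the x axis of rack, either way round below 0.25 rad and contact force between each of blank_b, blank_c and anything else above 2.9 N) or (x of blank_b in the frame of hook between 0.0525 and 0.0575 m and y of blank_b in the frame of hook between -0.025 and 0.025 m and z of blank_b in the frame of hook between 0.014 and 0.022 m and angle between the x axis of blank_b and the x axis of hook, either way round below 0.05 rad and angle between the z axis of blank_b and the z axis of hook, either way round below 0.05 rad and distance of each of blank_a, blank_c from where it was at the start of the episode below 0.025 m and angle between the z axis of each of blank_a, blank_c and the z axis of rack, either way round below 0.06 rad and angle between the x axis of each of blank_a, blank_c and the x axis of rack, either way round below 0.25 rad and contact force between each of blank_a, blank_c and anything else above 2.9 N) or (x of blank_c in the frame of hook between 0.0525 and 0.0575 m and y of blank_c in the frame of hook between -0.025 and 0.025 m and z of blank_c in the frame of hook between 0.014 and 0.022 m and angle between the x axis of blank_c and the x axis of hook, either way round below 0.05 rad and angle between the z axis of blank_c and the z axis of hook, either way round below 0.05 rad and distance of each of blank_a, blank_b from where it was at the start of the episode below 0.025 m and angle between the z axis of each of blank_a, blank_b and the z axis of rack, either way round below 0.06 rad and angle between the x axis of each of blank_a, blank_b and the x axis of rack, either way round below 0.25 rad and contact force between each of blank_a, blank_b and anything else above 2.9 N)) and value of joint dog above 0.0675 m and linear speed of each of blank_a, blank_b, blank_c below 0.02 m/s and distance of each of lower_a, lower_b, lower_c from where it was at the start of the episode below 0.03 m); the robot touches nothing.
It fails at once if the mallet is moved more than 30 mm (distance of mallet from where it was at the start of the episode above 0.03 m).
It fails at once if the gouge is moved more than 30 mm (distance of gouge from where it was at the start of the episode above 0.03 m).
It fails at once if the wax jar is moved more than 30 mm (distance of wax_jar from where it was at the start of the episode above 0.03 m).
It also fails if it takes over 69 s, if anything falls off the work surface, if the arm or the gripper's body presses on something with over 40 N, if the wrist force passes 120 N, or if a joint passes its speed limit or range.

### The arm

A 7-joint arm with a two-finger parallel gripper is mounted at the origin on the work surface. World frame = base frame: x ahead of the robot, y to its left, z up, the work surface at z = 0. Lengths are in m, angles in rad, forces in N, time in s.
With the tool pointing down it reaches from about 0.425 to 0.925 m from the base axis. Payload 6.8 kg.
Tool frame: the origin (TCP) lies between the finger pads; the fingertips stand r.tcp_to_tips ahead of it and the grasp point (between the pads) is the TCP (r.tcp_to_tips is the distance from the TCP to the fingertips, in m); z points along the fingers, y is the line along which they close (so a half turn about z gives the same grasp; the last joint's range is limited). The gripper opens to 85 mm and grips with 20 to 120 N. Pads are 22 mm wide; open, the fingers measure 114 mm over their backs; the gripper's body (76 mm by 85 mm) begins 54 mm behind the grasp point. The pads swing forward as they close: fully open they stand 13 mm farther back than shut.
Start: joints at [-1.334, 0.477, 0.022, 1.555, -0.011, 1.109, -0.083], TCP at [0.228, 0.635, 0.25] pointing down, gripper open.
Joint ranges: [-2.96, 2.96], [-0.34, 2.1], [-1.41, 1.46], [0.24, 2.44], [-1.37, 4.51], [0.17, 1.92], [-2.96, 2.96]. Speed limits (rad/s): [2.39, 2.39, 3.14, 3.14, 3.14, 3.14, 3.14].

### API

Orientations are given as a rotation vector (axis times angle).
In Python, from bench import r gives the robot as it stands.
- The arm moves only by the tool servo_tool, never from a script. Its argument "commands" is a list of rows, each a list of 2 entries, a list of its own where there are three numbers: the shift along the tool's x, y, z normalised to -1 to 1, where 1 is 250 mm, then the turn, a rotation vector about the tool's x, y, z normalised to -1 to 1, where 1 is 90 degrees. In form: [[[dx, dy, dz], [ax, ay, az]], ...]. A call has 1 to 20 rows; each row is the pose to reach, as a shift and turn from the pose commanded when the call began, along the tool's axes at that moment; what a row does not reach only later rows make up. A row lasts 1/10 s, in which the tool goes at most 50 mm and 8.59 degrees, less where a joint would pass 70% of its speed; a pose out of reach is approached as far as the arm can. A call with a number of a shift or a turn outside -1 to 1 is refused whole. A call with a gripper value outside its range is refused whole. "claw" is the closure, from 0 (fully open) to 1 (shut), set as the call begins (left out, the last holds). The fingers move at their own pace and stop on an object; "squeeze" is the grip in N (left out, the last holds). Time passes only in rows, so rows that repeat a pose let the fingers close. It gives the time, the measured TCP pose, the force, the opening and the grip force at its end, in the units of the state.
- r.get_obs(): the state, without advancing time (a new reading comes with each control period).
- r.grab_frame(name): name is "scene" or "side" or "wrist"; returns (picture, depth): 420x560x3 uint8, red, green, blue; 420x560 float32, m along the optical axis (not along the pixel's ray), 0 where there is no reading.
- r.camera_model(name): a dict with "fx", "fy", "cx", "cy" (pixels), "extrinsics" (4x4, takes a point from camera to world coordinates); the wrist camera has in their place "hand_eye" (4x4, takes a point from camera to tool coordinates, whose origin is the TCP and whose axes are the flange's). Camera axes: x right, y down, z forward; pixel columns grow to the right and rows downward; lengths in m; the calibration is good to about 2 mm. A picture is of the moment at which its call begins: read the wrist's pose just before it. camera_model takes no time and is no camera call.
- r.hand_in(): hands the job in; it is judged then, once.
Trained networks look in the newest picture that a camera, given by its name, has taken for a name from the list of things; names that differ only in an ending like _2 or _b are one class to them, and where a whole thing is asked for, a point or a joint stands for the part that bears it (a point fixed in the world has none). Each returns a list of dicts, best first, with "confidence" (0 to 1); they miss things now and then, are a little off and sometimes report something else, mostly with a low value. They report only what shows in the picture. A call takes as long as a camera call. They do not tell look-alikes from the thing itself.
- r.boxes_of(camera, target): "uv" ([column, row] in pixels, amid what is visible of it).
- r.mark_of(camera, target): "uv" ([column, row] in pixels: a listed point, or the origin of a listed thing).
The state is a dict: "clock": time; "joints": joint angles; "qvel": joint speeds; "tau": joint torques, N m; "tcp_pos": TCP position; "orientation": TCP orientation; "contact_force": force on the tool from outside, world axes, zero at the start; "moment": the same for the moment, N m; "grip_width": finger opening in m; "gripper_force": force on a finger pad.
Only numpy, scipy, OpenCV 4.12 (cv2) and the standard library are available. Lean on these libraries where they do the work, as an engineer would, in place of code of your own. Each camera call takes 0.05 s, during which the arm holds its last target. There are 200 camera calls.

## Working session

There is one attempt and no reset: what is moved stays moved. The work goes in short steps, Python scripts to look and compute and a tool call to move; the robot and the scene stay as the last step left them, time stands still between calls to the robot, and variables do not carry over. Pictures are saved under pics/ and viewed, at most 10 in all, crops included, and the job is handed in when it is done.

Besides the shell and the picture viewer there is one more tool, called as name(argument=value, ...) on one line, values as JSON. servo_tool: Moves the arm, as the interface text tells. Scaled input: -1 to 1 covers 250 mm each way for a shift and 90 degrees each way for a turn. Its arguments: {"type":"object","properties":{"commands":{"type":"array"},"claw":{"type":"number"},"squeeze":{"type":"number"}},"required":["commands"]}

```bash
mkdir -p pics
cat > h.py <<'E'
import numpy as np, cv2
from scipy.spatial.transform import Rotation as R
from bench import r
def T(cam,obs=None):
    m=r.camera_model(cam)
    if cam!='wrist': return m,np.array(m['extrinsics'])
    o=obs or r.get_obs(); M=np.eye(4); M[:3,:3]=R.from_rotvec(o['orientation']).as_matrix(); M[:3,3]=o['tcp_pos']
    return m,M@np.array(m['hand_eye'])
def cloud(cam,d,obs=None):
    m,X=T(cam,obs); v,u=np.indices(d.shape)
    p=np.stack([(u-m['cx'])/m['fx']*d,(v-m['cy'])/m['fy']*d,d,np.ones_like(d)],-1)
    return (p@X.T)[...,:3]
def save(n,im): cv2.imwrite('pics/'+n,im[...,::-1])
E
python3 - <<'E'
from h import *
np.set_printoptions(precision=3,suppress=True)
print(r.get_obs(), r.tcp_to_tips)
ims=[]
for c in ['scene','side']:
    im,d=r.grab_frame(c); save(c+'.png',im); P=cloud(c,d); np.savez(c,im=im,d=d,P=P)
    for n in ['hook','stop_face','dog_post','dog_face','rack','blank_a','lower_a','mallet','gouge','wax_jar']:
        for k in r.mark_of(c,n)[:4]:
            u,v=np.round(k['uv']).astype(int)
            print(c,n,u,v,round(k['confidence'],2),P[v,u] if 0<=v<420 and 0<=u<560 else None)
E
```

```text
{'clock': 0.0, 'joints': array([-1.334,  0.478,  0.022,  1.556, -0.012,  1.109, -0.083]), 'qvel': array([-0.   , -0.001, -0.   ,  0.   ,  0.001, -0.001, -0.   ]), 'tau': array([  0.001, -59.646,   1.609, -28.118,   0.013,   0.009,  -0.   ]), 'tcp_pos': array([0.228, 0.635, 0.249]), 'orientation': array([-0.539, -3.095,  0.003]), 'contact_force': array([-0.859, -0.016,  0.435]), 'moment': array([-0.011,  0.021, -0.009]), 'gripper_force': 0.0, 'grip_width': 0.08545679699977761} 0.019
scene hook 204 228 0.81 [ 0.533 -0.188  0.02 ]
scene stop_face 210 268 0.87 [ 0.676 -0.171  0.041]
scene stop_face 207 230 0.67 [ 0.542 -0.179  0.023]
scene dog_post 202 187 0.79 [ 0.43  -0.184  0.083]
scene dog_face 203 202 0.96 [ 0.44  -0.189  0.02 ]
scene rack 347 220 0.81 [0.582 0.221 0.078]
scene blank_a 306 204 0.93 [0.512 0.114 0.071]
scene blank_a 394 297 0.75 [0.807 0.313 0.036]
scene blank_a 392 216 0.72 [0.584 0.348 0.082]
scene blank_a 354 144 0.59 [0.271 0.302 0.032]
scene lower_a 389 215 0.52 [0.58  0.341 0.081]
scene lower_a 349 213 0.48 [0.56  0.23  0.078]
scene mallet 280 306 0.67 [0.825 0
[... 196 characters left out ...]
side stop_face 257 152 0.57 [ 0.663 -0.188  0.019]
side dog_post 348 148 0.52 [ 0.434 -0.293 -0.001]
side dog_face 340 163 0.64 [ 0.441 -0.208  0.017]
side rack 260 306 0.93 [0.51  0.273 0.054]
side blank_a 267 295 0.95 [0.499 0.26  0.079]
side blank_a 392 370 0.76 [0.244 0.322 0.033]
side blank_a 288 246 0.66 [0.491 0.136 0.078]
side blank_a 230 350 0.66 [0.53  0.385 0.08 ]
side lower_a 229 357 0.97 [0.529 0.394 0.071]
side lower_a 287 259 0.95 [0.489 0.151 0.054]
side lower_a 264 301 0.71 [0.501 0.275 0.08 ]
side mallet 186 199 0.94 [0.348 0.714 0.871]
side mallet 259 155 0.4 [ 0.655 -0.18   0.017]
side gouge 158 254 0.67 [0.772 0.191 0.018]
side wax_jar 212 153 0.77 [ 0.776 -0.15   0.02 ]
```

View pics/scene.png

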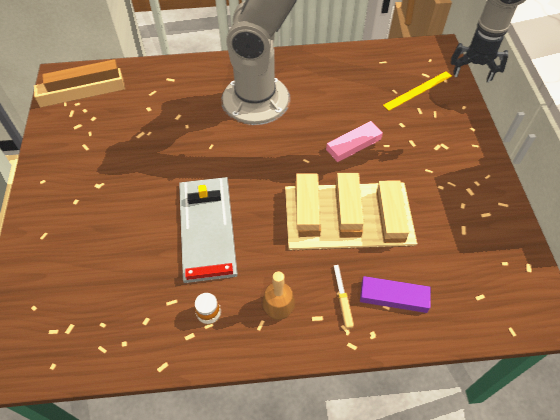

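View pics/side.png

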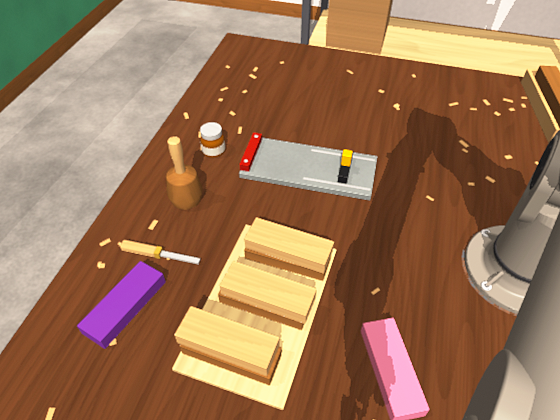

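Run:
```python
from h import *
np.set_printoptions(precision=3,suppress=True)
for c in ['scene','side']:
    z=np.load(c+'.npz'); P=z['P']; im=z['im']; ok=z['d']>0
    def comps(m,name,minn=60):
        n,l,s,_=cv2.connectedComponentsWithStats(m.astype(np.uint8))
        for i in range(1,n):
            if s[i,4]<minn: continue
            q=P[l==i]; b=cv2.minAreaRect((q[:,:2]*1000).astype(np.float32))
            print(c,name,s[i,:4],s[i,4],'z',np.median(q[:,2]),'rect',np.round(b[0],1),np.round(b[1],1),round(b[2],1),im[l==i].mean(0).round())
    Z=P[...,2]
    W=ok&(P[...,0]>0.15)&(P[...,0]<1)&(abs(P[...,1])<.6)
    comps(W&(Z>.072)&(Z<.088)&(P[...,1]>0.03),'top')
    comps(W&(Z>.012)&(Z<.024)&(P[...,1]<-0.05),'base')
    I=im.astype(int)
    comps(W&(I[...,0]>130)&(I[...,1]<80)&(I[...,2]<80)&(Z>.034),'red',20)
    comps(W&(I[...,0]>140)&(I[...,1]>110)&(I[...,2]<80)&(Z>.072)&(P[...,1]<0),'yellow',15)
```

```text
scene top [296 173  24  54] 1156 z 0.07959105589284277 rect [496.4 118.5] [ 64.2 185.9] 84.1 [244. 234. 153.]
scene top [337 173  27  53] 1166 z 0.0796086397988609 rect [507.5 240.6] [ 65.1 184.3] 84.5 [243. 233. 153.]
scene top [378 180  31  55] 1215 z 0.07999124110982314 rect [547.4 359.2] [ 65.4 186. ] 85.0 [243. 233. 153.]
scene base [179 177  58 104] 4003 z 0.01745234963124398 rect [ 521.5 -183.2] [345.1 150.4] 2.3 [211. 210. 196.]
scene red [186 264  46  14] 340 z 0.038768620971811996 rect [ 680.6 -175.7] [ 28.4 125. ] 1.7 [228.  46.  27.]
scene yellow [198 185   8   7] 49 z 0.07734422693677989 rect [ 428.3 -186.6] [21.  26.7] 89.7 [245. 235.  14.]
scene yellow [265 279  13  28] 190 z 0.09297677718020003 rect [793.6 -14.1] [61.5 25.9] 9.5 [185. 124.  64.]
side top [167 179  23  12] 138 z 0.08118463129877412 rect [785.5  37.7] [13.8 56.8] 89.9 [187. 117.  54.]
side top [245 218  89  48] 2189 z 0.0789948455787125 rect [493.2 120.4] [ 67.1 180.2] 84.3 [251. 222. 135.]
side top [220 261  97  56] 2741 z 0.07906663637657763 rect [502.9 242.5] [ 66.6 180.1] 84.1 [252. 223. 135.]
side top [175 306 105  65] 3400 z 0.07906563127268124 rect [544.5 360.9] [ 65.5 180.7] 84.9 [252. 223. 136.]
side base [239 138 139  60] 4683 z 0.016936204030431834 rect [ 517.6 -181.4] [339.2 157.8] 2.0 [191. 189. 179.]
side base [201 146  24  10] 83 z 0.017352485788224126 rect [ 779.8 -161.5] [61.8 26.5] 20.1 [212. 197. 176.]
side red [240 133  22  35] 288 z 0.03890458638696043 rect [ 675.5 -175.5] [ 25.8 136.3] 2.8 [221.  29.  13.]
side red [201 136  22  12] 37 z 0.04358793980727638 rect [ 779.1 -163.9] [57.1 26.3] 27.4 [144.  72.   5.]
side yellow [342 150  11   9] 73 z 0.07713287002900804 rect [ 424.9 -185.4] [22.8 31.3] 2.6 [251. 223.   0.]
```

The scene picture shows the three light blanks on the plywood at (308,205), (349,205) and (393,210). The look-alikes are pink at (354,142) and purple at (396,295). The hook is at (207,230), with its red stop at (209,271) and the yellow post at (203,190). The mallet (278,298), gouge (343,295) and jar (206,308) stand clear. The side view agrees to within 3 mm: blank tops at 0.079 m, rack yaw about -5.5°, hook yaw about 2.2°.

The three light wood blanks fit the description because they sit on darker boards on the plywood. The pink and purple pieces lie alone on the bench. Next I'll make an enlarged crop and plan the first move.

```bash
cat >> h.py <<'E'
def go(x,y,z,ang):  # ang: world angle (deg) of tool y; prints normalised shift and turn from the current pose
    o=r.get_obs(); A=R.from_rotvec(o['orientation'])
    t=np.radians(ang); ty=np.array([np.cos(t),np.sin(t),0]); tz=np.array([0,0,-1.]); B=R.from_matrix(np.stack([np.cross(ty,tz),ty,tz],1))
    s=A.inv().apply(np.array([x,y,z])-o['tcp_pos'])/.25; w=(A.inv()*B).as_rotvec()/(np.pi/2)
    print('t',round(o['clock'],2),'shift',s.round(4),'turn',w.round(4),'rows',np.ceil(max(np.linalg.norm(s)*5,np.linalg.norm(w)*90/8.59)))
E
python3 - <<'E'
from h import *
im=cv2.imread('pics/side.png'); cv2.imwrite('pics/crop.png',cv2.resize(im[205:385,160:400],None,fx=3,fy=3))
go(.546,.360,.20,84.8)
E
```

```text
t 1.1 shift [-1.5687 -0.6067  0.2012] turn [ 0.     -0.     -0.1617] rows 9.0
```

View pics/crop.png

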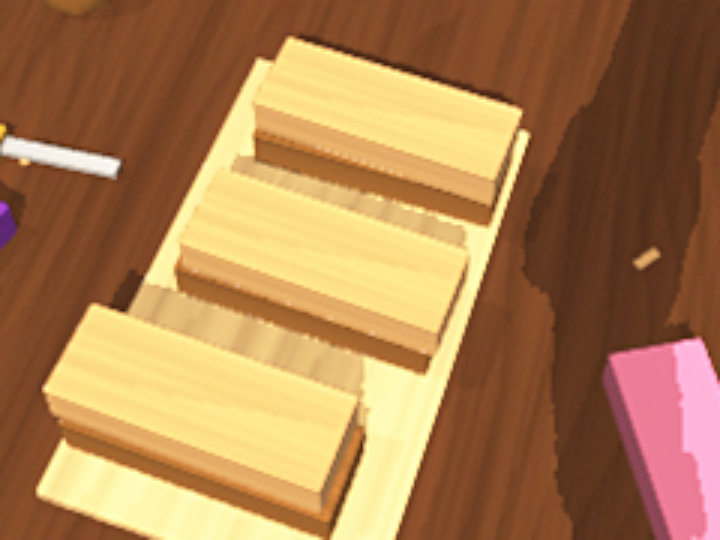

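The enlarged crop confirms it: three light blanks sit on darker boards on the plywood, and the pink piece is separate on the bench. I'll move over the nearest stack (C).

servo_tool(commands=[[[-0.95,-0.37,0.12],[0,0,-0.16]],[[-0.95,-0.37,0.12],[0,0,-0.16]],[[-0.95,-0.37,0.12],[0,0,-0.16]],[[-0.95,-0.37,0.12],[0,0,-0.16]],[[-0.95,-0.37,0.12],[0,0,-0.16]],[[-0.95,-0.37,0.12],[0,0,-0.16]]], claw=0, squeeze=40)

```text
clock: 1.7
tcp_pos: [0.4271, 0.461, 0.2198]
orientation: [0.164, 3.134, -0.006]
contact_force: [0.7, -0.6, -0.1]
grip_width: 0.0856
gripper_force: 0.0
```

```bash
python3 -c "
from h import *
go(.546,.360,.20,84.8)"
```

```text
t 1.7 shift [-0.5149 -0.352   0.0822] turn [-0.0024  0.0021 -0.0087] rows 4.0
```

servo_tool(commands=[[[-0.515,-0.352,0.08],[0,0,-0.009]],[[-0.515,-0.352,0.08],[0,0,-0.009]],[[-0.515,-0.352,0.08],[0,0,-0.009]],[[-0.515,-0.352,0.08],[0,0,-0.009]],[[-0.515,-0.352,0.08],[0,0,-0.009]],[[-0.515,-0.352,0.08],[0,0,-0.009]]])

```text
clock: 2.3
tcp_pos: [0.5391, 0.3701, 0.2003]
orientation: [-0.122, -3.138, -0.002]
contact_force: [0.0, 0.4, -0.2]
grip_width: 0.0852
gripper_force: 0.0
```

Run:
```python
from h import *
np.set_printoptions(precision=3,suppress=True)
o=r.get_obs(); im,d=r.grab_frame('wrist'); save('w1.png',im)
P=cloud('wrist',d,o); Z=P[...,2]; m=(d>0)&(Z>.07)&(Z<.09)
n,l,s,_=cv2.connectedComponentsWithStats(m.astype(np.uint8))
for i in range(1,n):
    if s[i,4]>800:
        q=P[l==i]; print(s[i],np.median(q[:,2]),cv2.minAreaRect((q[:,:2]*1000).astype(np.float32)),im[l==i].mean(0))
print(o['tcp_pos'],o['contact_force'])
go(.546,.360,.070,84.9)
```

```text
[   42    45   121   235 20723] 0.08003745309012736 ((505.23309326171875, 240.69528198242188), (65.4517822265625, 179.98614501953125), 84.39912414550781) [189.691 144.411  88.315]
[  221    96    90   216 17498] 0.08014755974334159 ((546.9337158203125, 358.9076232910156), (64.25555419921875, 179.92385864257812), 85.18191528320312) [204.405 156.695  96.123]
[   0  187   22   93 1082] 0.0767775979596375 ((549.6246337890625, 144.4550018310547), (12.07919692993164, 79.61329650878906), 76.07469177246094) [96.006 68.699 41.344]
[0.539 0.37  0.2  ] [ 0.003  0.439 -0.222]
t 2.35 shift [-0.033 -0.041  0.522] turn [ 0.001 -0.001  0.008] rows 3.0
```

servo_tool(commands=[[[-0.03,-0.042,0.2],[0,0,0.006]],[[-0.03,-0.042,0.2],[0,0,0.006]],[[-0.03,-0.042,0.35],[0,0,0.006]],[[-0.03,-0.042,0.45],[0,0,0.006]],[[-0.03,-0.042,0.52],[0,0,0.006]],[[-0.03,-0.042,0.52],[0,0,0.006]],[[-0.03,-0.042,0.52],[0,0,0.006]]])

```text
clock: 3.05
tcp_pos: [0.5466, 0.3588, 0.0715]
orientation: [0.137, 3.139, 0.001]
contact_force: [0.2, -0.4, 0.2]
grip_width: 0.0853
gripper_force: 0.0
```

```bash
python3 -c "
from h import *
print(r.get_obs()['contact_force'])
go(.547,.359,.070,84.9)"
```

```text
[ 0.1992145  -0.44551985  0.23656815]
t 3.05 shift [-0.0014  0.0011  0.0062] turn [0.0005 0.     0.0012] rows 1.0
```

Aligned. I'll close the gripper, then lift 40 mm and hold.

servo_tool(commands=[[[0,0,0],[0,0,0]],[[0,0,0],[0,0,0]],[[0,0,0],[0,0,0]],[[0,0,0],[0,0,0]],[[0,0,0],[0,0,0]],[[0,0,0],[0,0,0]],[[0,0,0],[0,0,0]],[[0,0,0],[0,0,0]]], claw=1, squeeze=40)

```text
clock: 3.85
tcp_pos: [0.5479, 0.3588, 0.0725]
orientation: [0.139, 3.136, 0.005]
contact_force: [-0.8, 1.7, 7.0]
grip_width: 0.063
gripper_force: 46.5
```

servo_tool(commands=[[[0,0,-0.05],[0,0,0]],[[0,0,-0.1],[0,0,0]],[[0,0,-0.14],[0,0,0]],[[0,0,-0.16],[0,0,0]],[[0,0,-0.16],[0,0,0]],[[0,0,-0.16],[0,0,0]],[[0,0,-0.16],[0,0,0]],[[0,0,-0.16],[0,0,0]],[[0,0,-0.16],[0,0,0]]])

```text
clock: 4.75
tcp_pos: [0.5468, 0.3571, 0.1098]
orientation: [-0.139, -3.138, 0.001]
contact_force: [0.1, -0.3, -3.9]
grip_width: 0.0628
gripper_force: 45.8
```

servo_tool(commands=[[[0,0,0],[0,0,0]],[[0,0,0],[0,0,0]],[[0,0,0],[0,0,0]]])

```text
clock: 5.05
tcp_pos: [0.547, 0.3573, 0.1102]
orientation: [-0.139, -3.138, -0.0]
contact_force: [0.2, -0.0, -4.3]
grip_width: 0.0632
gripper_force: 45.8
```

```bash
python3 -c "
from h import *
o=r.get_obs(); print(o)"
```

```text
{'clock': 5.05, 'joints': array([-0.71215416,  0.59097104,  0.0531868 ,  1.72386725, -0.04029503,
        0.82784052,  0.84129726]), 'qvel': array([ 3.36520497e-04, -9.23036357e-04, -1.38804254e-03, -1.18382462e-04,
        1.12064872e-03,  7.77795899e-04, -7.73704056e-05]), 'tau': array([-1.51347234e-03, -6.38980436e+01,  2.60363460e+00, -2.45689130e+01,
        9.06076311e-03,  6.90953937e-03,  4.07835626e-05]), 'tcp_pos': array([0.54702439, 0.35727973, 0.11024661]), 'orientation': array([-1.39424846e-01, -3.13844529e+00, -2.95255677e-05]), 'contact_force': array([ 0.23359273, -0.04752021, -4.26953586]), 'moment': array([ 0.01791226,  0.00168991, -0.01050217]), 'gripper_force': 45.79991340637207, 'grip_width': 0.06324511090209306}
```

C reads -4.3 N, so it is damp. I'll put it back and release.

servo_tool(commands=[[[0,0,0.06],[0,0,0]],[[0,0,0.11],[0,0,0]],[[0,0,0.135],[0,0,0]],[[0,0,0.148],[0,0,0]],[[0,0,0.153],[0,0,0]],[[0,0,0.153],[0,0,0]],[[0,0,0.153],[0,0,0]]])

```text
clock: 5.75
tcp_pos: [0.5465, 0.3569, 0.0727]
orientation: [-0.139, -3.137, 0.001]
contact_force: [-5.1, -3.7, 5.1]
grip_width: 0.0632
gripper_force: 46.9
```

servo_tool(commands=[[[0,0,0],[0,0,0]],[[0,0,0],[0,0,0]],[[0,0,0],[0,0,0]],[[0,0,0],[0,0,0]],[[0,0,0],[0,0,0]],[[0,0,0],[0,0,0]]], claw=0)

```text
clock: 6.35
tcp_pos: [0.5471, 0.3573, 0.072]
orientation: [0.139, 3.138, 0.0]
contact_force: [-0.4, -0.0, -0.7]
grip_width: 0.0852
gripper_force: 0.0
```

servo_tool(commands=[[[0,0,-0.08],[0,0,0]],[[0,0,-0.2],[0,0,0]],[[0,0,-0.3],[0,0,0]],[[0,0,-0.3],[0,0,0]]])

```text
clock: 6.75
tcp_pos: [0.5492, 0.3586, 0.1511]
orientation: [0.14, 3.133, 0.007]
contact_force: [-0.1, 0.7, 0.7]
grip_width: 0.0855
gripper_force: 0.0
```

```bash
python3 -c "
from h import *
go(.505,.241,.145,84.4)
go(.505,.241,.070,84.4)"
```

```text
t 6.75 shift [ 0.1342 -0.4844  0.0215] turn [0.003  0.0033 0.0055] rows 3.0
t 6.75 shift [ 0.1358 -0.4858  0.3215] turn [0.003  0.0033 0.0055] rows 3.0
```

servo_tool(commands=[[[0.13,-0.478,0.0],[0,0,0.004]],[[0.13,-0.478,0.0],[0,0,0.004]],[[0.13,-0.478,0.0],[0,0,0.004]],[[0.13,-0.478,0.0],[0,0,0.004]],[[0.13,-0.478,0.0],[0,0,0.004]],[[0.13,-0.478,0.0],[0,0,0.004]]])

```text
clock: 7.35
tcp_pos: [0.5043, 0.2427, 0.147]
orientation: [0.147, 3.138, 0.002]
contact_force: [-0.1, -0.6, -0.1]
grip_width: 0.0852
gripper_force: 0.0
```

```bash
python3 -c "
from h import *
go(.505,.241,.070,84.4)"
```

```text
t 7.35 shift [-0.0032 -0.0069  0.308 ] turn [0.0006 0.0002 0.0027] rows 2.0
```

servo_tool(commands=[[[-0.002,-0.004,0.1],[0,0,0.002]],[[-0.002,-0.004,0.2],[0,0,0.002]],[[-0.002,-0.004,0.26],[0,0,0.002]],[[-0.002,-0.004,0.305],[0,0,0.002]],[[-0.002,-0.004,0.305],[0,0,0.002]]])

```text
clock: 7.85
tcp_pos: [0.5037, 0.2407, 0.0692]
orientation: [-0.152, -3.136, 0.002]
contact_force: [-0.5, -0.7, 0.2]
grip_width: 0.0851
gripper_force: 0.0
```

servo_tool(commands=[[[0,0,0],[0,0,0]],[[0,0,0],[0,0,0]],[[0,0,0],[0,0,0]],[[0,0,0],[0,0,0]],[[0,0,0],[0,0,0]],[[0,0,0],[0,0,0]],[[0,0,0],[0,0,0]],[[0,0,0],[0,0,0]]], claw=1, squeeze=40)

```text
clock: 8.65
tcp_pos: [0.5052, 0.2406, 0.0718]
orientation: [0.154, 3.136, 0.002]
contact_force: [-0.7, 0.8, 6.0]
grip_width: 0.0632
gripper_force: 46.0
```

servo_tool(commands=[[[0,0,-0.05],[0,0,0]],[[0,0,-0.1],[0,0,0]],[[0,0,-0.14],[0,0,0]],[[0,0,-0.16],[0,0,0]],[[0,0,-0.16],[0,0,0]],[[0,0,-0.16],[0,0,0]],[[0,0,-0.16],[0,0,0]],[[0,0,-0.16],[0,0,0]],[[0,0,-0.16],[0,0,0]],[[0,0,-0.16],[0,0,0]],[[0,0,-0.16],[0,0,0]]])

```text
clock: 9.75
tcp_pos: [0.5044, 0.24, 0.1107]
orientation: [-0.154, -3.138, 0.0]
contact_force: [-0.2, -0.4, -1.8]
grip_width: 0.0631
gripper_force: 45.1
```

servo_tool(commands=[[[0,0,0],[0,0,0]]])

```text
clock: 9.85
tcp_pos: [0.5044, 0.2401, 0.1107]
orientation: [-0.154, -3.138, 0.0]
contact_force: [0.1, -0.2, -2.1]
grip_width: 0.0632
gripper_force: 45.1
```

B reads -2.0 N, about half of C, so B is the dry one. I'll lift it higher and carry it to the hook.

servo_tool(commands=[[[0,0,-0.1],[0,0,0]],[[0,0,-0.25],[0,0,0]],[[0,0,-0.32],[0,0,0]],[[0,0,-0.32],[0,0,0]]])

```text
clock: 10.25
tcp_pos: [0.5062, 0.2409, 0.1936]
orientation: [0.154, 3.133, 0.005]
contact_force: [0.1, -0.4, -1.8]
grip_width: 0.063
gripper_force: 45.5
```

```bash
python3 -c "
from h import *
go(.565,-.180,.19,92.2)"
```

```text
t 10.25 shift [-0.3997 -1.6525  0.0103] turn [ 0.0021  0.0031 -0.0871] rows 9.0
```

servo_tool(commands=[[[-0.03,-0.12,0],[0,0,-0.01]],[[-0.07,-0.3,0],[0,0,-0.02]],[[-0.11,-0.46,0],[0,0,-0.03]],[[-0.15,-0.62,0],[0,0,-0.04]],[[-0.19,-0.78,0],[0,0,-0.05]],[[-0.22,-0.9,0],[0,0,-0.06]],[[-0.22,-0.9,0],[0,0,-0.06]]])

```text
clock: 10.95
tcp_pos: [0.5365, 0.0047, 0.1894]
orientation: [-0.018, -3.14, 0.005]
contact_force: [-0.1, 0.4, -2.4]
grip_width: 0.0633
gripper_force: 45.4
```

```bash
python3 -c "
from h import *
go(.565,-.180,.19,92.2)"
```

```text
t 10.95 shift [-1.225e-01 -7.372e-01 -4.000e-04] turn [-0.0019 -0.0012 -0.0319] rows 4.0
```

servo_tool(commands=[[[-0.02,-0.12,0],[0,0,-0.01]],[[-0.05,-0.3,0],[0,0,-0.02]],[[-0.08,-0.46,0],[0,0,-0.03]],[[-0.1,-0.62,0],[0,0,-0.03]],[[-0.12,-0.7,0],[0,0,-0.03]],[[-0.12,-0.72,0],[0,0,-0.03]],[[-0.12,-0.72,0],[0,0,-0.03]],[[-0.12,-0.72,0],[0,0,-0.03]],[[-0.12,-0.72,0],[0,0,-0.03]]])

```text
clock: 11.85
tcp_pos: [0.5664, -0.1672, 0.1904]
orientation: [0.072, -3.14, -0.002]
contact_force: [0.4, 0.3, -1.8]
grip_width: 0.0633
gripper_force: 45.4
```

Run:
```python
from h import *
np.set_printoptions(precision=3,suppress=True)
o=r.get_obs(); im,d=r.grab_frame('wrist'); save('w2.png',im)
P=cloud('wrist',d,o); Z=P[...,2]; I=im.astype(int)
for n,m in [('red',(I[...,0]>100)&(I[...,1]<60)&(I[...,2]<60)&(Z>.036)&(Z<.045)),('yel',(Z>.07)&(Z<.085)&(I[...,0]>120)&(I[...,2]<60)),('base',(Z>.012)&(Z<.024))]:
    m=m&(d>0); k,l,s,_=cv2.connectedComponentsWithStats(m.astype(np.uint8))
    for i in range(1,k):
        if s[i,4]>150: q=P[l==i]; print(n,s[i],np.median(q[:,2]),cv2.minAreaRect((q[:,:2]*1000).astype(np.float32)))
print(o['tcp_pos'],o['contact_force'])
go(.565,-.180,.0438,92.2)
```

```text
yel [240   0  37  18 650] 0.07834596908670989 ((433.5147705078125, -187.2544708251953), (9.963546752929688, 23.018798828125), 2.5278477668762207)
base [ 168    0  189  265 9252] 0.01809493249118163 ((530.1567993164062, -183.53582763671875), (233.89215087890625, 150.30284118652344), 2.160290479660034)
base [ 493   55   67  196 3973] 0.012628273725222516 ((540.2618408203125, 60.294090270996094), (187.11131286621094, 64.57831573486328), 17.6856689453125)
[ 0.566 -0.167  0.19 ] [ 0.438  0.323 -1.753]
t 11.9 shift [ 0.008 -0.05   0.587] turn [ 0.001 -0.     0.005] rows 3.0
```

View pics/w2.png

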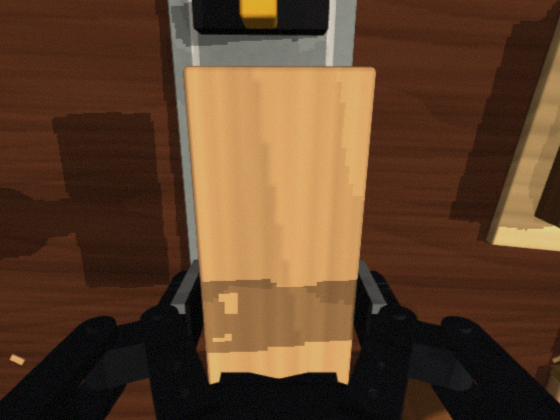

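The wrist view shows the blank at (280,220), held square over the hook. The dog and yellow post are at (260,12) and the rack is at right. Hook yaw measures 2.16°. I'll centre over the hook and lower.

servo_tool(commands=[[[0.008,-0.055,0.1],[0,0,0.004]],[[0.008,-0.055,0.25],[0,0,0.004]],[[0.008,-0.055,0.38],[0,0,0.004]],[[0.008,-0.055,0.47],[0,0,0.004]],[[0.008,-0.055,0.53],[0,0,0.004]],[[0.008,-0.055,0.53],[0,0,0.004]],[[0.008,-0.055,0.53],[0,0,0.004]]])

```text
clock: 12.6
tcp_pos: [0.5657, -0.183, 0.059]
orientation: [-0.059, 3.14, -0.0]
contact_force: [0.9, 0.1, -2.1]
grip_width: 0.063
gripper_force: 45.3
```

```bash
python3 -c "
from h import *
print(r.get_obs()['contact_force'])
go(.565,-.182,.0438,92.2)"
```

```text
[ 0.86728385  0.12193392 -2.08954995]
t 12.6 shift [0.0026 0.0039 0.0607] turn [-0.0001  0.0006 -0.0006] rows 1.0
```

servo_tool(commands=[[[0.002,0.003,0.03],[0,0,0]],[[0.002,0.003,0.045],[0,0,0]],[[0.002,0.003,0.055],[0,0,0]],[[0.002,0.003,0.06],[0,0,0]],[[0.002,0.003,0.06],[0,0,0]],[[0.002,0.003,0.06],[0,0,0]]])

```text
clock: 13.2
tcp_pos: [0.5645, -0.1824, 0.0438]
orientation: [-0.058, 3.141, 0.0]
contact_force: [-2.7, 1.0, 4.6]
grip_width: 0.0636
gripper_force: 46.3
```

It is seated on the hook base at the expected height. I'll release and rise.

servo_tool(commands=[[[0,0,0],[0,0,0]],[[0,0,0],[0,0,0]],[[0,0,0],[0,0,0]],[[0,0,0],[0,0,0]],[[0,0,0],[0,0,0]],[[0,0,0],[0,0,0]]], claw=0)

```text
clock: 13.8
tcp_pos: [0.5645, -0.1824, 0.0432]
orientation: [0.058, -3.141, 0.0]
contact_force: [-0.4, 0.8, 0.1]
grip_width: 0.0855
gripper_force: 0.0
```

servo_tool(commands=[[[0,0,-0.08],[0,0,0]],[[0,0,-0.25],[0,0,0]],[[0,0,-0.4],[0,0,0]],[[0,0,-0.5],[0,0,0]],[[0,0,-0.5],[0,0,0]]])

```text
clock: 14.3
tcp_pos: [0.5669, -0.1833, 0.1724]
orientation: [-0.057, 3.134, -0.002]
contact_force: [0.8, -0.1, -0.0]
grip_width: 0.085
gripper_force: 0.0
```

Run:
```python
from h import *
np.set_printoptions(precision=3,suppress=True)
o=r.get_obs(); im,d=r.grab_frame('wrist'); save('w3.png',im)
P=cloud('wrist',d,o); Z=P[...,2]; I=im.astype(int)
for n,m in [('yel',(Z>.07)&(Z<.085)&(I[...,0]>120)&(I[...,2]<60)),('blank',(Z>.045)&(Z<.06))]:
    m=m&(d>0); k,l,s,_=cv2.connectedComponentsWithStats(m.astype(np.uint8))
    for i in range(1,k):
        if s[i,4]>150: q=P[l==i]; print(n,s[i],np.median(q[:,2]),cv2.minAreaRect((q[:,:2]*1000).astype(np.float32)))
go(.427,-.187,.16,92.2)
```

```text
yel [262   0  41  10 375] 0.07816143458478361 ((436.11029052734375, -187.13746643066406), (5.100376129150391, 23.33778190612793), 2.25978946685791)
blank [264  15  36   7 169] 0.05271623638384615 ((438.0299377441406, -187.209716796875), (2.630970001220703, 23.352828979492188), 1.0190939903259277)
blank [  235    78    92   222 18239] 0.05211589050128901 ((564.7586669921875, -183.29490661621094), (180.18702697753906, 64.22644805908203), 1.9359766244888306)
t 14.35 shift [0.555 0.003 0.038] turn [-0.001  0.003 -0.001] rows 3.0
```

The blank lies at 1.9° yaw, top at 0.052 m. Next is the post.

servo_tool(commands=[[[0.15,0,0],[0,0,0]],[[0.33,0.003,0],[0,0,0]],[[0.48,0.003,0],[0,0,0]],[[0.55,0.003,0.02],[0,0,0]],[[0.55,0.003,0.02],[0,0,0]],[[0.55,0.003,0.02],[0,0,0]],[[0.55,0.003,0.02],[0,0,0]]])

```text
clock: 15.05
tcp_pos: [0.4283, -0.1866, 0.1631]
orientation: [-0.059, 3.141, -0.0]
contact_force: [0.3, -0.3, -0.5]
grip_width: 0.0852
gripper_force: 0.0
```

```bash
python3 -c "
from h import *
go(.427,-.187,.068,92.2)"
```

```text
t 15.05 shift [ 0.0055 -0.0014  0.3805] turn [-0.0001  0.0003 -0.0004] rows 2.0
```

servo_tool(commands=[[[0.005,-0.001,0.12],[0,0,0]],[[0.005,-0.001,0.25],[0,0,0]],[[0.005,-0.001,0.34],[0,0,0]],[[0.005,-0.001,0.37],[0,0,0]],[[0.005,-0.001,0.37],[0,0,0]],[[0.005,-0.001,0.37],[0,0,0]]])

```text
clock: 15.65
tcp_pos: [0.4268, -0.1873, 0.0714]
orientation: [-0.058, 3.14, -0.001]
contact_force: [0.1, -0.2, 0.0]
grip_width: 0.0852
gripper_force: 0.0
```

servo_tool(commands=[[[0,0,0],[0,0,0]],[[0,0,0],[0,0,0]],[[0,0,0],[0,0,0]],[[0,0,0],[0,0,0]],[[0,0,0],[0,0,0]],[[0,0,0],[0,0,0]],[[0,0,0],[0,0,0]],[[0,0,0],[0,0,0]],[[0,0,0],[0,0,0]],[[0,0,0],[0,0,0]]], claw=1, squeeze=40)

```text
clock: 16.65
tcp_pos: [0.426, -0.1867, 0.0713]
orientation: [-0.059, 3.141, 0.001]
contact_force: [-1.9, 1.8, 6.3]
grip_width: 0.0233
gripper_force: 40.6
```

servo_tool(commands=[[[-0.03,0,0],[0,0,0]],[[-0.06,0,0],[0,0,0]],[[-0.09,0,0],[0,0,0]],[[-0.11,0,0],[0,0,0]],[[-0.13,0,0],[0,0,0]],[[-0.14,0,0],[0,0,0]],[[-0.15,0,0],[0,0,0]],[[-0.16,0,0],[0,0,0]],[[-0.165,0,0],[0,0,0]],[[-0.17,0,0],[0,0,0]]])

```text
clock: 17.65
tcp_pos: [0.4674, -0.1851, 0.0713]
orientation: [0.058, -3.139, -0.002]
contact_force: [-4.6, 2.5, 10.7]
grip_width: 0.0235
gripper_force: 41.1
```

servo_tool(commands=[[[-0.004,0,0],[0,0,0]],[[-0.008,0,0],[0,0,0]],[[-0.008,0,0],[0,0,0]]])

```text
clock: 17.95
tcp_pos: [0.4697, -0.185, 0.0713]
orientation: [0.058, -3.14, -0.001]
contact_force: [-3.5, 2.2, 9.2]
grip_width: 0.0235
gripper_force: 41.0
```

servo_tool(commands=[[[-0.004,0,0],[0,0,0]],[[-0.008,0,0],[0,0,0]],[[-0.008,0,0],[0,0,0]]])

```text
clock: 18.25
tcp_pos: [0.4717, -0.1849, 0.0713]
orientation: [0.058, -3.14, -0.001]
contact_force: [-4.5, 2.7, 8.9]
grip_width: 0.0234
gripper_force: 40.9
```

servo_tool(commands=[[[-0.004,0,0],[0,0,0]],[[-0.008,0,0],[0,0,0]],[[-0.008,0,0],[0,0,0]]])

```text
clock: 18.55
tcp_pos: [0.4726, -0.1849, 0.0713]
orientation: [0.058, -3.138, -0.002]
contact_force: [-7.3, 3.2, 13.7]
grip_width: 0.0235
gripper_force: 41.5
```

servo_tool(commands=[[[-0.004,0,0],[0,0,0]],[[-0.008,0,0],[0,0,0]],[[-0.008,0,0],[0,0,0]]])

```text
clock: 18.85
tcp_pos: [0.4727, -0.1849, 0.0713]
orientation: [0.057, -3.135, -0.003]
contact_force: [-13.1, 3.4, 20.5]
grip_width: 0.0233
gripper_force: 42.5
```

The post has stopped at the expected place and force is rising, so the blank is against the stop. One more small push, then release and rise.

servo_tool(commands=[[[-0.006,0,0],[0,0,0]],[[-0.006,0,0],[0,0,0]],[[-0.006,0,0],[0,0,0]]])

```text
clock: 19.15
tcp_pos: [0.4728, -0.1849, 0.0713]
orientation: [0.056, -3.132, -0.004]
contact_force: [-17.5, 3.1, 24.9]
grip_width: 0.0234
gripper_force: 43.1
```

servo_tool(commands=[[[0,0,0],[0,0,0]],[[0,0,0],[0,0,0]],[[0,0,0],[0,0,0]],[[0,0,0],[0,0,0]],[[0,0,0],[0,0,0]],[[0,0,0],[0,0,0]],[[0,0,0],[0,0,0]]], claw=0)

```text
clock: 19.85
tcp_pos: [0.4778, -0.1851, 0.0707]
orientation: [0.058, -3.141, -0.0]
contact_force: [-0.2, -0.2, -0.9]
grip_width: 0.0855
gripper_force: 0.0
```

servo_tool(commands=[[[0,0,-0.1],[0,0,0]],[[0,0,-0.25],[0,0,0]],[[0,0,-0.4],[0,0,0]],[[-0.1,0,-0.6],[0,0,0]],[[-0.25,0,-0.7],[0,0,0]],[[-0.4,0,-0.7],[0,0,0]],[[-0.4,0,-0.7],[0,0,0]],[[-0.4,0,-0.7],[0,0,0]]])

```text
clock: 20.65
tcp_pos: [0.5777, -0.1812, 0.2451]
orientation: [0.059, -3.14, -0.0]
contact_force: [-0.6, 0.6, 0.0]
grip_width: 0.0857
gripper_force: 0.0
```

Run:
```python
from h import *
np.set_printoptions(precision=3,suppress=True)
o=r.get_obs(); print(o['tcp_pos'],o['clock'])
im,d=r.grab_frame('wrist'); save('w4.png',im); P=cloud('wrist',d,o)
im2,d2=r.grab_frame('side'); save('s4.png',im2); P2=cloud('side',d2)
for c,I,D,Q,mn in [('wrist',im,d,P,120),('side',im2,d2,P2,40)]:
    I=I.astype(int); Z=Q[...,2]; W=(D>0)&(Q[...,0]>.2)&(Q[...,0]<1)
    for n,m in [('yel',(Z>.073)&(Z<.085)&(I[...,0]>120)&(I[...,2]<60)&(Q[...,1]<-.1)),('blank',(Z>.047)&(Z<.056)&(Q[...,1]<-.1)),('tops',(Z>.072)&(Z<.088)&(Q[...,1]>.05)),('low',(Z>.042)&(Z<.05)&(Q[...,1]>.05)),('red',(I[...,0]>100)&(I[...,1]<60)&(I[...,2]<60)&(Z>.034)&(Z<.045))]:
        k,l,s,_=cv2.connectedComponentsWithStats((m&W).astype(np.uint8))
        for i in range(1,k):
            if s[i,4]>mn: q=Q[l==i]; b=cv2.minAreaRect((q[:,:2]*1000).astype(np.float32)); print(c,n,s[i,4],np.median(q[:,2]).round(3),np.round(b[0],1),np.round(b[1],1),round(b[2],2))
```

```text
[ 0.578 -0.181  0.245] 20.65
wrist yel 858 0.078 [ 473.9 -185.5] [22.8 23.4] 2.0
wrist blank 11465 0.052 [ 575.3 -182.3] [180.2  64.2] 2.26
wrist blank 456 0.051 [ 776.8 -182.1] [60.3 35.9] 83.86
wrist low 255 0.047 [547.3  82. ] [ 9.  75.3] 88.72
wrist red 1860 0.04 [ 677.6 -177.6] [ 25.8 129.5] 2.09
side yel 68 0.077 [ 471.6 -182.5] [22.5 28.6] 11.26
side blank 85 0.05 [ 781.1 -169.9] [57.4 35.9] 27.49
side blank 1222 0.051 [ 561.2 -179.1] [204.2  69.4] 2.65
side tops 2197 0.079 [493.4 120. ] [ 68.7 180.6] 83.74
side tops 3380 0.079 [543.1 358.5] [ 65.2 180.3] 84.67
side low 204 0.046 [499.6 152.2] [  8.4 173.4] 84.62
side low 2487 0.045 [509.6 241.8] [ 66.4 180.2] 84.61
side low 526 0.045 [533.1 389.7] [187.4  60.7] 13.13
side red 239 0.039 [ 675.5 -174.6] [ 24.9 136.1] 2.67
```

View pics/w4.png

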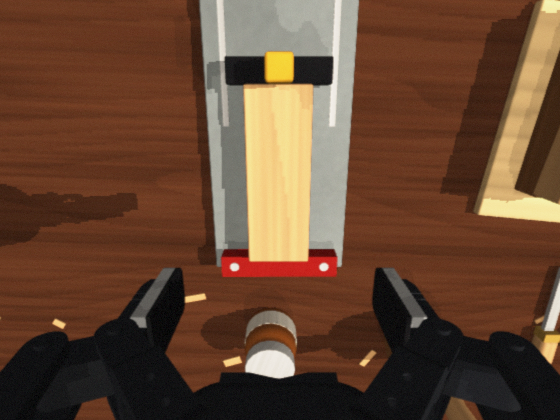

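View pics/s4.png

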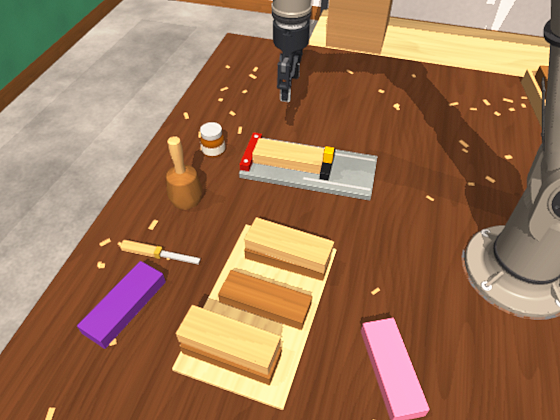

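The wrist view shows the blank at (280,170), tight between the dog (278,70) and the red stop (279,264). Post to stop measures 203.7 mm against the 204.5 mm expected, and the yaw matches the hook. The side view shows the damp blanks at (290,247) and (228,342) on their stacks, the darker board at (265,298) in place, and the bystanders unmoved.

```bash
python3 -c "
from bench import r
print(r.hand_in())"
```

```text
the job is handed in; nothing more can be done
None
```

I handed the job in at about 21 s: blank B (the middle stack) hefted at about 2.0 N against 4.3 N for C, so it is the dry one and now lies clamped between dog and stop; C went back within about 3 mm, and A was not touched or hefted.

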